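Open the battery compartment of a radio

ROBOT

A 6-joint arm with a two-finger parallel gripper is mounted at the origin on the work surface. World frame = base frame: x ahead of the robot, y to its left, z up, the work surface at z = 0. Lengths are in m, angles in degrees, forces in N, time in s.
With the tool pointing down it reaches from about 0.4 to 0.825 m from the base axis. Payload 7 kg.
Tool frame: the origin (TCP) lies midway between the tips of the shut fingers; the grasp point (between the pads) lies 19 mm behind it; z points along the fingers, y is the direction in which the jaws open and shut (so a half turn about z gives the same grasp; the last joint's range is limited). The gripper opens to 88 mm and grips with 3 to 60 N. Pads are 19 mm wide; open, the fingers measure 130 mm over their backs; the gripper's body (78 mm by 193 mm) begins 47 mm behind the grasp point.
Start: joints at [80.392, 20.546, 0.682, 0, -70.136, -16.507], TCP at [0.297, 0.606, 0.227] pointing down, gripper open.
Joint ranges: [-176.03, 176.03], [-82.01, 121.73], [-58.28, 71.71], [-173.87, 95.51], [-174.79, -0.11], [-173.66, 173.66]. Speed limits (degrees/s): [136.94, 136.94, 172.46, 180, 180, 180].

INTERFACE

Orientations are given as [roll, pitch, yaw] about the fixed x, y, z axes, in that order (R = Rz(yaw) Ry(pitch) Rx(roll)).
In Python, from plant import get_state, capture, get_calibration, close_job, boxes_of, cut_out gives the robot as it stands.
- The arm moves only by the tool apply_moves, never from a script. Its argument "commands" is a list of rows, each an object with "grip": the closure, from 0 (fully open) to 1 (shut); "slide": the shift along the tool's x, y, z in m, a list of three; "roll": the turn about the tool's z in degrees. In form: [{"grip": grip, "slide": [x, y, z], "roll": roll}, ...]. A call has 1 to 5 rows; each row is the pose to reach, as a shift and turn from the pose commanded when the call began, along the tool's axes at that moment; what a row does not reach only later rows make up. A row lasts 1/8 s, in which the tool goes at most 62.5 mm and 10.7 degrees, less where a joint would pass 70% of its speed; a pose out of reach is approached as far as the arm can. A call with a gripper value outside its range is refused whole. The fingers move at their own pace and stop on an object; "grip_force" is the grip in N (left out, the last holds). Time passes only in rows, so rows that repeat a pose let the fingers close. It gives the time, the measured TCP pose, the force and the opening at its end, in the units of the state.
- get_state(): the state, without advancing time (a new reading comes with each control period).
- capture(name): name is "scene" or "side" or "wrist"; returns (picture, depth): 420x560x3 uint8, red, green, blue; 420x560 float32, m along the optical axis (not along the pixel's ray), 0 where there is no reading.
- get_calibration(name): a dict with "mtx" (3x3 intrinsics, pixels), "distortion" ([k1, k2, p1, p2, k3] as OpenCV has them; the pictures are not rectified), "R" (3x3) and "t" (3): a world point X has camera coordinates R X + t. Camera axes: x right, y down, z forward; pixel columns grow to the right and rows downward; lengths in m; the calibration is good to about 2 mm. A picture is of the moment at which its call begins: read the wrist's pose just before it. get_calibration takes no time and is no camera call; for the wrist camera it gives the pose at the moment of the call.
- close_job(): hands the job in, once; it reports no verdict.
Trained networks look in the newest picture that a camera, given by its name, has taken for a name from the list of things; names that differ only in an ending like _2 or _b are one class to them, and where a whole thing is asked for, a point or a joint stands for the part that bears it (a point fixed in the world has none). Each returns a list of dicts, best first, with "score" (0 to 1); they miss things now and then, are a little off and sometimes report something else, mostly with a low value. They report only what shows in the picture. A call takes as long as a camera call. They do not tell look-alikes from the thing itself.
- boxes_of(name, camera): "position" ([x, y, z] in m, in the coordinates of the camera as it stood for that picture, good to about 4 mm: the middle of the surface that is visible of it).
- cut_out(name, camera): "mask" (420x560 bool, what is visible of it).
The state is a dict: "time_s": time; "joints": joint angles; "qd": joint speeds; "joint_torque": joint torques, N m; "tcp_pos": TCP position; "eef_rot": TCP orientation; "contact_force": force on the tool from outside, world axes, zero at the start; "moment": the same for the moment, N m; "gripper_width": finger opening in m.
Only numpy, scipy, OpenCV 4.12 (cv2) and the standard library are available. Lean on these libraries where they do the work, as an engineer would, in place of code of your own. Each camera call takes 0.05 s, during which the arm holds its last target.

TASK

Press the orange snap tab on the back of the radio fully in, then push the released green battery cover along its guide rails, off its seat, until the whole cover lies flat on the plywood ledge beside the radio. Only press and push: do not lift or tip the cover, and leave everything else where it stands.

Things in the scene. Friction and masses are not known exactly. Their poses are not given: they have to be found in the camera images.
- radio: Radio lying on its face, fixed, with a plywood ledge at its +y end. Origin on the bench under the centre of the cover's seat; z up; the cover slides off to +y. Aluminium back (deck) 70 mm above the bench, x -72 to 72, y -75 to 103 mm. Guide rails on it, 8 mm high, y -55 to 98, outside x = -50 and 50; back stop 6 mm high, y -55 to -47. Place and yaw on the bench vary.
- ledge_mid (a point): Centre of the plywood ledge's top, at (0, 188.5, 69) mm in the radio's frame. The ledge carries on from the deck, 1 mm lower, y = 103 to 274, x = -95 to 95 mm, and ends in a lip 10 mm high, y = 274 to 280.
- tab (a joint): Travel of the orange snap tab in m: 0 = out (top 12 mm above the deck), 0.012 = fully in (top flush with the deck). Starts up to 2 mm in. It slides straight down with about 5 N of friction (moved slowly), has no spring and stays where pressed. The cover is blocked until it is over 8 mm in; then the cover passes over it.
- tab_top (a point): Centre of the top face of the orange snap tab, 30 mm along the radio's x, 44 mm along its y; it lies at x = 0, y = 69 mm in the radio's frame, just in front of the cover's leading edge.
- cover: Green plastic battery cover, loose, about 90 g, 96 mm along x, 90 along y, 24 high. Origin at the centre of its underside, axes as the radio's; starts on the radio's origin, 70 mm up, over the compartment with two blue cells. Its flat plate is 10 mm high; a thumb step rises from it and slopes down towards +y. About 2 mm of play between the rails.
- cover_step (a point): Centre of the upright push face of the cover's thumb step, at (0, -23, 18) mm in the cover's frame: the face looks to -y, is 80 mm wide (along x) and reaches from 10 to 24 mm above the underside. Pushed here towards +y the released cover slides with under 2 N.
- tin: Bystander: small open steel tin, 36 mm across, 30 high, standing near the far corner of the ledge at the robot's side (about x = -72, y = 245 mm in the radio's frame). Origin under its centre.
- cell: Bystander: fresh blue D cell standing upright, 33 mm across, 60 high, at the other far corner of the ledge (about x = 72, y = 245 mm). Origin under its centre.
- driver: Bystander: red screwdriver, 190 mm long, lying on the bench along the robot's side of the radio. Origin at the underside of its middle.
- pliers: Bystander: red-handled pliers, about 160 mm long, 12 high, lying on the bench beyond the radio. Origin near the rivet, underneath.
- tape: Bystander: yellow roll of tape, 84 mm across, 25 high, lying on the bench off the -y end of the radio, beside the mug. Origin under its centre.
- mug: Bystander: blue mug, 76 mm across, 90 high, on the bench at the -y end of the radio. Origin under its centre.
There are look-alikes about, which are no part of the job. Of the things that look like the cover, the largest one is meant.

How it is judged:
By the outcome, as a careful person would: the job done as asked, in the order asked, and still so for the second after the job is handed in, with the robot touching nothing.
It also fails if it takes over 42 s, if anything falls off the work surface, if the arm or the gripper's body presses on something with over 40 N, if the wrist force passes 120 N, or if a joint passes its speed limit or range.

## Working session

There is one attempt and no reset: what is moved stays moved. The work goes in short steps, Python scripts to look and compute and a tool call to move; the robot and the scene stay as the last step left them, time stands still between calls to the robot, and variables do not carry over. Pictures are saved under pics/ and viewed, and the job is handed in when it is done.

Besides the shell and the picture viewer there is one more tool, called after "Emit:" as name(argument=value, ...), one argument or row to a line, values as JSON. apply_moves: Moves the arm, as the interface text tells. Its arguments: {"type":"object","properties":{"commands":{"type":"array"},"grip_force":{"type":"number"}},"required":["commands"]}

```bash
mkdir -p pics; ls; python3 - <<'E'
from plant import *
import cv2
s=get_state(); print({k:s[k] for k in('time_s','tcp_pos','eef_rot','gripper_width','contact_force')})
for n in('scene','side','wrist'):
    p,d=capture(n); cv2.imwrite(f'pics/a_{n}.png',p[:,:,::-1])
    c=get_calibration(n); print(n,c)
    for o in('cover','tab','radio','tab_top','cover_step'):
        try:
            for b in boxes_of(o,n)[:4]:
                import numpy as np
                X=np.array(c['R']).T@(np.array(b['position'])-c['t']); print(o,round(b['score'],2),X.round(4))
        except Exception as e: print(o,e)
E
```

```text
pics
{'time_s': 0.0, 'tcp_pos': array([0.29691895, 0.60562941, 0.22561876]), 'eef_rot': array([ 1.79903783e+02, -8.09522131e-03, -2.61229481e+01]), 'gripper_width': 0.08774954736382325, 'contact_force': array([-0.085634  ,  0.53914503, -0.28253744])}
scene {'mtx': array([[487.55791462,   0.        , 292.74649468],
       [  0.        , 487.55791462, 207.68908732],
       [  0.        ,   0.        ,   1.        ]]), 'distortion': array([-0.17240805,  0.        ,  0.        ,  0.        ,  0.        ]), 'R': array([[ 0.39679272,  0.91789377, -0.00515355],
       [ 0.5359202 , -0.23622171, -0.81054848],
       [-0.74521479,  0.31885784, -0.58564887]]), 't': array([-0.24510777, -0.26222039,  1.55573024])}
cover 0.78 [ 0.8367 -0.0485  0.0079]
cover 0.59 [ 0.5912 -0.1322  0.0848]
tab 0.49 [ 0.5574 -0.0573  0.0802]
radio 0.91 [ 0.5822 -0.0339  0.0707]
radio 0.6 [ 0.6148 -0.2921  0.065 ]
tab_top 0.79 [ 0.5565 -0.0622  0.0833]
cover_step 0.96 [ 0.5968 -0.1285  0.084 ]
cover_step 0.63 [ 0.8319 -0.0582  0.0133]
side {'mtx': array([[427.99958075,   0.        , 281.07032711],
       [  0.       
[... 509 characters left out ...]
0805]
radio 0.59 [0.5023 0.0405 0.0657]
tab_top 0.6 [ 0.5501 -0.0537  0.0768]
cover_step 0.86 [ 0.5749 -0.11    0.0841]
cover_step 0.78 [ 0.8288 -0.0396  0.0085]
cover_step 0.64 [ 0.4203 -0.3195  0.0084]
wrist {'mtx': array([[330.46559711,   0.        , 282.7231536 ],
       [  0.        , 330.46559711, 211.89869492],
       [  0.        ,   0.        ,   1.        ]]), 'distortion': array([-0.00310652,  0.        ,  0.        ,  0.        ,  0.        ]), 'R': array([[-4.41540587e-01, -8.97240858e-01,  8.66953346e-04],
       [-8.59509006e-01,  4.23249257e-01,  2.86538540e-01],
       [-2.57461023e-01,  1.25773241e-01, -9.58068324e-01]]), 't': array([ 0.67444504, -0.03602   ,  0.39214353])}
```

View pics/a_scene.png

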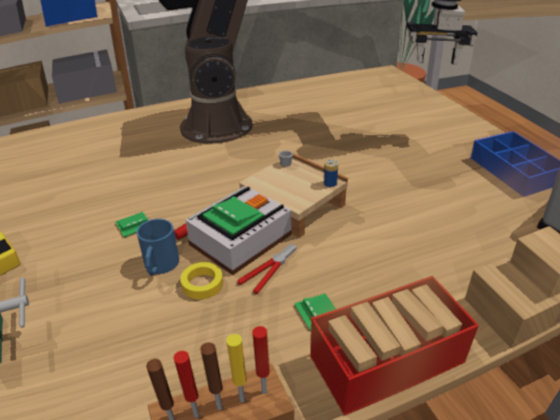

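View pics/a_side.png

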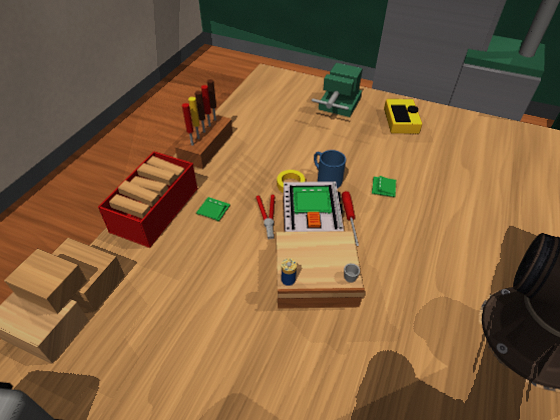

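```bash
cat > h.py <<'E'
from plant import *
import cv2, numpy as np
def cloud(n,save=None):
    c=get_calibration(n); p,d=capture(n)
    if save: cv2.imwrite(save,p[:,:,::-1])
    v,u=np.mgrid[0:420,0:560]
    q=cv2.undistortPoints(np.stack([u,v],-1).reshape(-1,1,2).astype(np.float64),c['mtx'],c['distortion']).reshape(420,560,2)
    C=np.dstack([q*d[...,None],d])
    W=(C-c['t'])@np.array(c['R'])
    W[d==0]=np.nan
    return p,d,W
def colour(p):
    h=cv2.cvtColor(p,cv2.COLOR_RGB2HSV).astype(int); H,S,V=h[...,0],h[...,1],h[...,2]
    return (H>45)&(H<80)&(S>110)&(V>60),(H>4)&(H<16)&(S>170)&(V>120)
E
python3 - <<'E'
from h import *
g0=np.array([.574,-.112])
for n in('scene','side'):
    p,d,W=cloud(n)
    g,o=colour(p)
    r=np.hypot(W[...,0]-g0[0],W[...,1]-g0[1])
    for nm,m,R in(('green',g,.1),('orange',o,.12)):
        P=W[m&(r<R)&(W[...,2]>.06)]
        rc=cv2.minAreaRect(P[:,:2].astype(np.float32)*1000)
        print(n,nm,len(P),P.mean(0).round(4),np.percentile(P[:,2],[5,50,95]).round(4),rc)
    # ledge+deck slab
    m=(W[...,2]>.062)&(W[...,2]<.0735)&(r<.36)
    k=cv2.connectedComponents(m.astype(np.uint8))
    lab=k[1]; best=np.argmax(np.bincount(lab[m]))
    P=W[lab==best]; print('slab',len(P),np.median(P[:,2]),cv2.minAreaRect(P[:,:2].astype(np.float32)*1000))
    np.save(f'pics/{n}.npy',W)
E
```

```text
scene green 1198 [ 0.5901 -0.1258  0.0846] [0.0781 0.0829 0.0938] ((579.18603515625, -120.66094207763672), (105.7729721069336, 97.9640884399414), 23.562480926513672)
scene orange 157 [ 0.5574 -0.0592  0.0804] [0.0747 0.081  0.0834] ((555.0481567382812, -59.26939010620117), (28.37213134765625, 41.935184478759766), 24.114336013793945)
slab 4572 0.07006193821918547 ((539.3193969726562, -30.483718872070312), (195.7078857421875, 356.0058288574219), 25.51997184753418)
side green 917 [ 0.5766 -0.1133  0.0833] [0.076  0.0828 0.0922] ((579.4893798828125, -123.4892578125), (97.27661895751953, 98.77764892578125), 24.342782974243164)
side orange 175 [ 0.5497 -0.0561  0.0782] [0.0732 0.0787 0.081 ] ((551.0435791015625, -60.32682800292969), (29.702489852905273, 51.61752700805664), 25.23899269104004)
slab 5297 0.06770369668591346 ((537.5014038085938, -33.012359619140625), (190.0843963623047, 350.1456604003906), 24.27501678466797)
```

Emit:
apply_moves(
  commands=[
    {"grip":1,"slide":[0.042,0.039,0],"roll":8},
    {"grip":1,"slide":[0.084,0.078,0],"roll":16},
    {"grip":1,"slide":[0.126,0.117,0],"roll":24},
    {"grip":1,"slide":[0.168,0.155,0],"roll":32},
    {"grip":1,"slide":[0.209,0.194,0],"roll":39.4},
  ],
  grip_force=30,
)

```text
time_s: 1.62
tcp_pos: [0.3998, 0.3382, 0.2269]
eef_rot: [-180.0, 0.0, -65.7]
contact_force: [1.3, 0.2, 0.1]
gripper_width: 0.0435
```

Emit:
apply_moves(
  commands=[
    {"grip":1,"slide":[0.055,0.004,0],"roll":0},
    {"grip":1,"slide":[0.11,0.008,0],"roll":0},
    {"grip":1,"slide":[0.165,0.012,0],"roll":0},
    {"grip":1,"slide":[0.22,0.016,0],"roll":0},
    {"grip":1,"slide":[0.27,0.02,0],"roll":0},
  ],
)

```text
time_s: 2.25
tcp_pos: [0.4935, 0.0841, 0.227]
eef_rot: [-179.9, 0.0, -65.5]
contact_force: [0.9, 1.7, -0.9]
gripper_width: 0.0004
```

Emit:
apply_moves(
  commands=[
    {"grip":1,"slide":[0.055,0.003,0],"roll":0},
    {"grip":1,"slide":[0.11,0.006,0],"roll":0},
    {"grip":1,"slide":[0.157,0.009,0],"roll":0},
    {"grip":1,"slide":[0.157,0.009,0],"roll":0},
  ],
)

```text
time_s: 2.75
tcp_pos: [0.5505, -0.0635, 0.2261]
eef_rot: [180.0, -0.0, -65.7]
contact_force: [-0.6, -0.3, 0.4]
gripper_width: 0.0005
```

```bash
cat > look.py <<'E'
from h import *
import sys
s=get_state(); print(s['time_s'],s['tcp_pos'].round(4),s['eef_rot'].round(2),s['gripper_width'],s['contact_force'].round(1))
p,d,W=cloud('wrist',sys.argv[1])
g,o=colour(p)
r=np.hypot(W[...,0]-.56,W[...,1]+.08)
for nm,m in(('green',g),('orange',o)):
    m=m&(W[...,2]>.06)&(r<.3)
    m=cv2.morphologyEx(m.astype(np.uint8),cv2.MORPH_OPEN,np.ones((3,3)))>0
    P=W[m]
    if len(P): print(nm,len(P),P.mean(0).round(4),np.percentile(P[:,2],[5,50,95]).round(4),cv2.minAreaRect(P[:,:2].astype(np.float32)*1000))
np.save('pics/w.npy',W)
E
python3 look.py pics/b.png
```

```text
2.75 [ 0.5505 -0.0635  0.2261] [ 1.7995e+02 -1.0000e-02 -6.5740e+01] 0.00046688434565918664 [-0.6 -0.3  0.4]
green 10848 [ 0.5824 -0.1233  0.0854] [0.0797 0.0843 0.0946] ((581.353515625, -120.5339126586914), (99.16480255126953, 91.48639678955078), 24.33274269104004)
```

View pics/b.png

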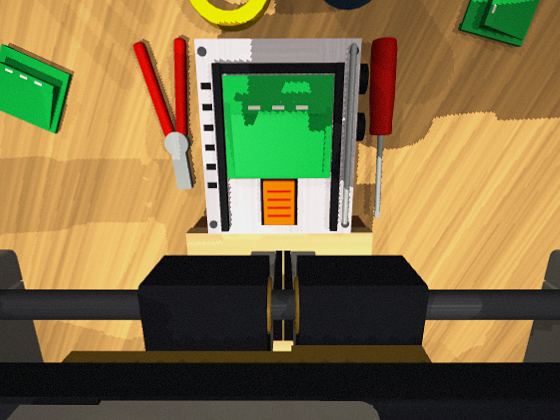

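```bash
python3 - <<'E'
from h import *
p=cv2.imread('pics/b.png')[:,:,::-1].copy(); W=np.load('pics/w.npy')
h=cv2.cvtColor(p,cv2.COLOR_RGB2HSV).astype(int);print(h[201,279],W[201,279],h[190,268])
o=np.zeros((420,560),bool); o[165:235,240:320]=True
o&=(h[...,0]<22)&(h[...,1]>150)&(W[...,2]>.072)
P=W[o];print(len(P),P.mean(0),np.percentile(P[:,2],[5,50,95]),cv2.minAreaRect(P[:,:2].astype(np.float32)*1000))
for v,u in((207,235),(207,320),(238,220),(238,340),(45,215),(125,278),(170,278)): print(v,u,W[v,u].round(4),p[v,u])
# deck mask rect + plate
m=(W[...,2]>.066)&(W[...,2]<.074); m[236:]=False
for y in (100,150,200): 
    uu=np.where(m[y])[0]; print(y,uu.min(),uu.max(),W[y,uu.min()].round(4),W[y,uu.max()].round(4))
th=np.radians(24.35);ex=np.array([np.cos(th),np.sin(th)]);ey=np.array([-np.sin(th),np.cos(th)])
m=(W[...,2]>.066)&(W[...,2]<.1);m[236:]=False
Q=W[m][:,:2]; Q=np.c_[Q@ex,Q@ey]; print('deck ext',Q.min(0),Q.max(0), np.percentile(Q,[.5,99.5],axis=0))
m=(W[...,2]>.0765)&colour(p)[0]
Q=W[m&(np.hypot(W[...,0]-.58,W[...,1]+.12)<.09)][:,:2]; Q=np.c_[Q@ex,Q@ey]; print('cover ext', np.percentile(Q,[.3,99.7],axis=0))
Q=P[:,:2];Q=np.c_[Q@ex,Q@ey]; print('tab ext', np.percentile(Q,[1,99],axis=0))
E
```

```text
[ 16 255 242] [ 0.55350553 -0.06061571  0.08008933] [ 10 255 230]
1446 [ 0.55383661 -0.06025763  0.08101306] [0.07954311 0.08113374 0.0824816 ] ((552.48193359375, -58.59339904785156), (30.933746337890625, 46.3290901184082), 23.06441307067871)
207 235 [ 0.5898 -0.0348  0.0703] [240 240 240]
207 320 [ 0.5131 -0.0692  0.0704] [239 236 235]
238 220 [0.5915 0.0022 0.0696] [242 211 136]
238 340 [ 0.4798 -0.0478  0.0695] [240 225 147]
45 215 [ 0.6594 -0.1628  0.0712] [236 231 231]
125 278 [ 0.5829 -0.1247  0.091 ] [ 36 214  86]
170 278 [ 0.5666 -0.0878  0.0827] [ 30 212  81]
100 198 357 [ 0.6575 -0.1144  0.0706] [ 0.5267 -0.1732  0.0707]
150 202 354 [ 0.639  -0.0738  0.0695] [ 0.5084 -0.1325  0.0707]
200 206 351 [ 0.6186 -0.0294  0.0691] [ 0.4882 -0.0881  0.0699]
deck ext [ 0.38496435 -0.42529199] [ 0.57446963 -0.24395614] [[ 0.40806999 -0.42453225]
 [ 0.55168576 -0.24527858]]
cover ext [[ 0.43229853 -0.39506573]
 [ 0.52744644 -0.30661604]]
tab ext [[ 0.46493752 -0.30396334]
 [ 0.49450881 -0.26047445]]
```

Emit:
apply_moves(
  commands=[
    {"grip":1,"slide":[-0.003,-0.004,0.04],"roll":0},
    {"grip":1,"slide":[-0.003,-0.004,0.08],"roll":0},
    {"grip":1,"slide":[-0.003,-0.004,0.115],"roll":0},
    {"grip":1,"slide":[-0.003,-0.004,0.13],"roll":0},
    {"grip":1,"slide":[-0.003,-0.004,0.13],"roll":0},
  ],
)

```text
time_s: 3.42
tcp_pos: [0.5521, -0.0558, 0.0963]
eef_rot: [179.9, 0.0, -65.5]
contact_force: [-0.4, -0.2, 0.4]
gripper_width: 0.0002
```

```bash
python3 - <<'E'
from h import *
s=get_state(); print(s['time_s'],s['tcp_pos'].round(4),s['eef_rot'].round(2),s['contact_force'].round(1))
p,d,W=cloud('side');cv2.imwrite('pics/c.png',cv2.resize(p[150:310,220:400],None,fx=4,fy=3.7)[:,:,::-1])
E
```

```text
3.425 [ 0.5521 -0.0558  0.0963] [ 1.7993e+02  1.0000e-02 -6.5460e+01] [-0.4 -0.2  0.4]
```

View pics/c.png

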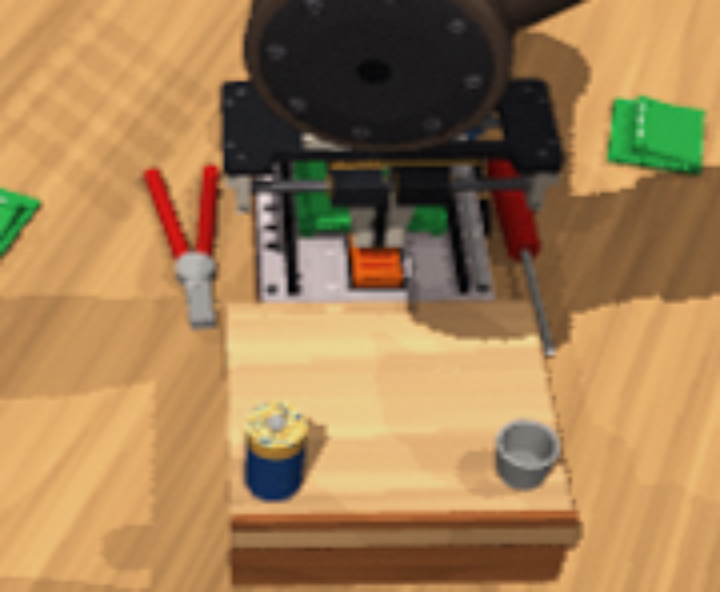

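Emit:
apply_moves(
  commands=[
    {"grip":1,"slide":[0,0,0.008],"roll":0},
    {"grip":1,"slide":[0,0,0.014],"roll":0},
    {"grip":1,"slide":[0,0,0.017],"roll":0},
    {"grip":1,"slide":[0,0,0.02],"roll":0},
    {"grip":1,"slide":[0,0,0.022],"roll":0},
  ],
)

```text
time_s: 4.1
tcp_pos: [0.5524, -0.0564, 0.0749]
eef_rot: [-180.0, -0.0, -65.5]
contact_force: [-1.1, 1.6, 5.6]
gripper_width: 0.0003
```

Emit:
apply_moves(
  commands=[
    {"grip":1,"slide":[0,0,0.001],"roll":0},
    {"grip":1,"slide":[0,0,0.002],"roll":0},
    {"grip":1,"slide":[0,0,0.003],"roll":0},
    {"grip":1,"slide":[0,0,0.003],"roll":0},
  ],
)

```text
time_s: 4.6
tcp_pos: [0.5524, -0.0564, 0.0715]
eef_rot: [180.0, -0.0, -65.5]
contact_force: [-2.6, 1.1, 2.9]
gripper_width: 0.0005
```

Emit:
apply_moves(
  commands=[
    {"grip":1,"slide":[0,0,0.001],"roll":0},
    {"grip":1,"slide":[0,0,0.0015],"roll":0},
    {"grip":1,"slide":[0,0,0.0015],"roll":0},
  ],
)

```text
time_s: 4.97
tcp_pos: [0.5524, -0.0564, 0.0703]
eef_rot: [-180.0, -0.0, -65.5]
contact_force: [-3.1, 1.8, 7.1]
gripper_width: 0.0002
```

Emit:
apply_moves(
  commands=[
    {"grip":1,"slide":[0,0,0.0005],"roll":0},
    {"grip":1,"slide":[0,0,0.001],"roll":0},
    {"grip":1,"slide":[0,0,0.001],"roll":0},
  ],
)

```text
time_s: 5.35
tcp_pos: [0.5524, -0.0564, 0.0703]
eef_rot: [-180.0, -0.0, -65.5]
contact_force: [-6.4, 3.6, 16.2]
gripper_width: 0.0001
```

Emit:
apply_moves(
  commands=[
    {"grip":1,"slide":[0,0,0.0007],"roll":0},
    {"grip":1,"slide":[0,0,0.0007],"roll":0},
    {"grip":1,"slide":[0,0,-0.01],"roll":0},
    {"grip":1,"slide":[0,0,-0.05],"roll":0},
    {"grip":1,"slide":[0,0,-0.09],"roll":0},
  ],
)

```text
time_s: 5.98
tcp_pos: [0.5522, -0.0565, 0.1596]
eef_rot: [179.9, 0.0, -65.5]
contact_force: [0.7, 0.7, -0.3]
gripper_width: 0.0009
```

```bash
python3 look.py pics/d.png
```

```text
5.975 [ 0.5522 -0.0565  0.1596] [ 1.7995e+02  1.0000e-02 -6.5520e+01] 0.000905086757645874 [ 0.7  0.7 -0.3]
green 18290 [ 0.5826 -0.1236  0.0853] [0.0796 0.0843 0.0946] ((581.3751220703125, -121.01335144042969), (100.7109375, 94.36565399169922), 24.388559341430664)
```

View pics/d.png

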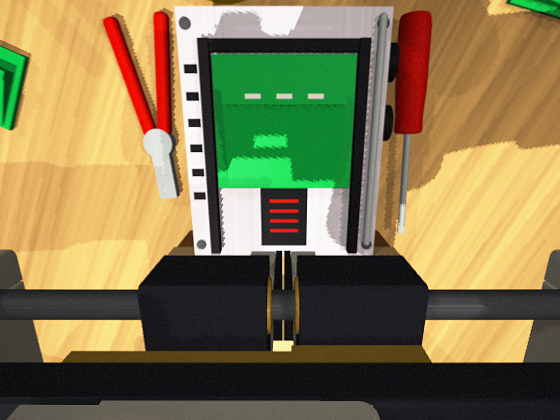

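```bash
python3 - <<'E'
import numpy as np
W=np.load('pics/w.npy')
for v in range(192,256,6): print(v,W[v,284].round(4),W[v,266].round(4),W[v,240].round(4),W[v,320].round(4))
E
```

```text
192 [ 0.5604 -0.0756  0.0707] [ 0.573  -0.07    0.0711] [ 0.5912 -0.0617  0.0708] [ 0.5351 -0.087   0.0703]
198 [ 0.5585 -0.0716  0.072 ] [ 0.571  -0.0654  0.0703] [ 0.5893 -0.0576  0.0719] [ 0.533  -0.0827  0.0704]
204 [ 0.5565 -0.0671  0.0715] [ 0.5691 -0.0609  0.0698] [ 0.5875 -0.0528  0.0705] [ 0.5312 -0.0787  0.0719]
210 [ 0.5545 -0.0626  0.0712] [ 0.5671 -0.0565  0.07  ] [ 0.5857 -0.0478  0.0692] [ 0.529  -0.0744  0.0719]
216 [ 0.5524 -0.0581  0.0708] [ 0.5653 -0.0524  0.0715] [ 0.5838 -0.044   0.0714] [ 0.5264 -0.0695  0.0697]
222 [ 0.5505 -0.0538  0.0718] [ 0.5633 -0.0477  0.0709] [ 0.5819 -0.0388  0.0697] [ 0.5243 -0.0651  0.0703]
228 [ 0.5484 -0.0493  0.0719] [ 0.5614 -0.0436  0.0723] [ 0.5801 -0.0346  0.0708] [ 0.5222 -0.0608  0.0708]
234 [ 0.5462 -0.0444  0.071 ] [ 0.5594 -0.0389  0.072 ] [ 0.5781 -0.0298  0.0707] [ 0.5199 -0.0561  0.0705]
240 [ 0.5441 -0.0399  0.0714] [ 0.5572 -0.0338  0.071 ] [ 0.5762 -0.0252  0.0709] [ 0.5176 -0.0515  0.0703]
246 [ 0.542  -0.0353  0.0717] [ 0.5552 -0.0292  0.0714] [ 0.5742 -0.0201  0.0703] [ 0.5151 -0.0466  0.0698]
252 [ 0.5569 -0.0668  0.1637] [ 0.5658 -0.0647  0.1676] [ 0.5722 -0.0154  0.0706] [ 0.513  -0.0421  0.0704]
```

```bash
python3 - <<'E'
import numpy as np
W=np.load('pics/w.npy')
for a,b in((270,298),(228,252),(312,330)): print(np.nanmean(W[196:242,a:b,2]),np.nanstd(W[196:242,a:b,2]))
E
```

```text
0.0711982057273399 0.0006572624098286894
0.07055225013192949 0.0006424094777795153
0.07062642238548474 0.0006464120558145106
```

```bash
python3 - <<'E'
import numpy as np,cv2
W=np.load('pics/w.npy')
print(((np.array([[np.nanmean(W[v:v+4,u:u+6,2]) for u in range(228,342,6)] for v in range(194,250,4)])-.07)*1e4).round(0).astype(int))
p=cv2.imread('pics/d.png');cv2.imwrite('pics/d2.png',cv2.resize(p[180:260,220:350],None,fx=6,fy=6,interpolation=0))
E
```

```text
[[ 7  7  7  6  7 10 10 12 11 12 12 12 13  6  6  6  7  9  7]
 [ 3  5  4  6  5  9 11 12 14 10 10 13 11  9  6  5  6  7  8]
 [ 6  6  7  5  7  9 12 11 12 13 11 10 11  7  6  8  7  4  6]
 [ 5  7  7  5  7  6 13 13 13 10 11 12 11  7  6  7  8  9  8]
 [ 4  6  6  5  8 10 13 11 13 14 11 10 13  7  5  8  7  6  6]
 [ 6  6  5  6  8  8 12 13 10 12 12 12 13  6  8  5  5  5  6]
 [ 8  8  1  5  6 10 10 14 12 12 15 15 13 10  5  3  7  5  7]
 [ 3  6  6  6  4  8 10 12 11 13 11 12 12  5  5  5  7  8  9]
 [ 7  5  7  5  5 11 11 10 11 11 12 11 13  7  8  7  8  7  7]
 [ 4  5  6  5  7 11 13 13 12 12 12 15 11  5  6  6  7  8  4]
 [ 5  5  6  7  6 10 13 13 13 13 11 13 13  9  4  6  5  6  7]
 [ 4  6  4  7  4  9 10 11 11 13 11 11 10  5 10  8  5  6  6]
 [ 3  6  5  5  6 12 12 12 10  8 10 12 11  7  6  7  5  5  6]
 [ 6  6  5  5  6  6  8  7  6  6  4  5  6  5  7  6  8  5  8]]
```

View pics/d2.png

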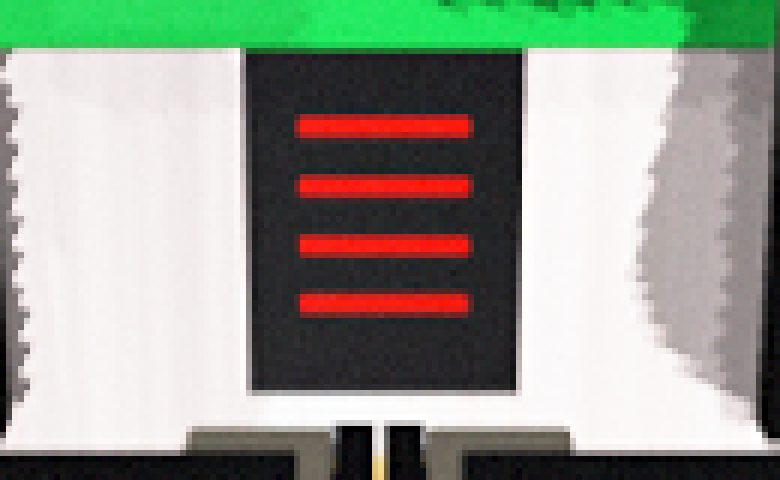

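Emit:
apply_moves(
  commands=[
    {"grip":0.66,"slide":[0.055,0,0],"roll":0},
    {"grip":0.66,"slide":[0.1,0,0],"roll":0},
    {"grip":0.66,"slide":[0.1125,0,0],"roll":0},
    {"grip":0.66,"slide":[0.1125,0,0.02],"roll":0},
    {"grip":0.66,"slide":[0.1125,0,0.045],"roll":0},
  ],
)

```text
time_s: 6.65
tcp_pos: [0.5992, -0.1588, 0.1136]
eef_rot: [-179.9, -0.0, -65.6]
contact_force: [-0.2, -1.0, 0.8]
gripper_width: 0.0297
```

```bash
python3 - <<'E'
from h import *
s=get_state(); print(s['time_s'],s['tcp_pos'].round(4),s['eef_rot'].round(2),s['contact_force'].round(1),s['gripper_width'])
t=s['tcp_pos'];th=np.radians(24.4);ex=np.array([np.cos(th),np.sin(th)]);ey=np.array([-np.sin(th),np.cos(th)])
r=t[:2]-[.5818,-.1217]; print(r@ex,r@ey)
p,d,W=cloud('scene');cv2.imwrite('pics/e.png',cv2.resize(p[130:290,150:380],None,fx=3.4,fy=3.4)[:,:,::-1])
p,d,W=cloud('wrist');cv2.imwrite('pics/f.png',p[:,:,::-1])
E
```

```text
6.65 [ 0.5992 -0.1588  0.1136] [-1.7994e+02 -2.0000e-02 -6.5550e+01] [-0.2 -1.   0.8] 0.029689577409402982
0.0005673421018208245 -0.04097223113182588
```

View pics/e.png

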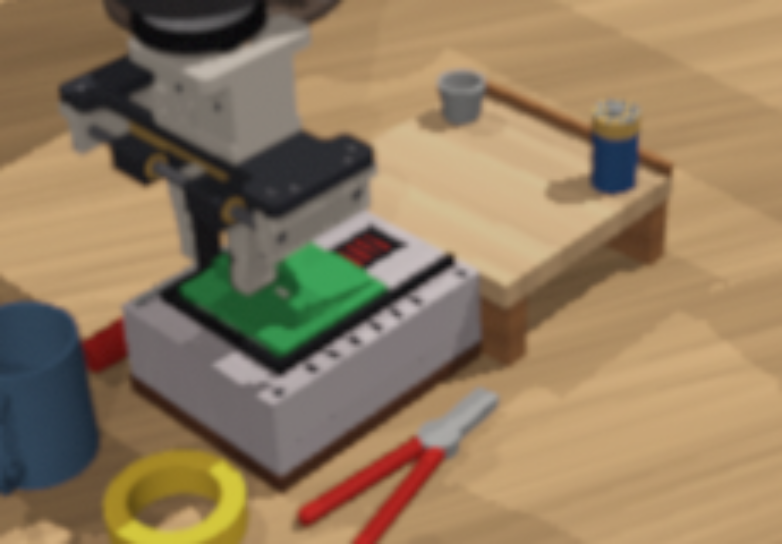

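View pics/f.png

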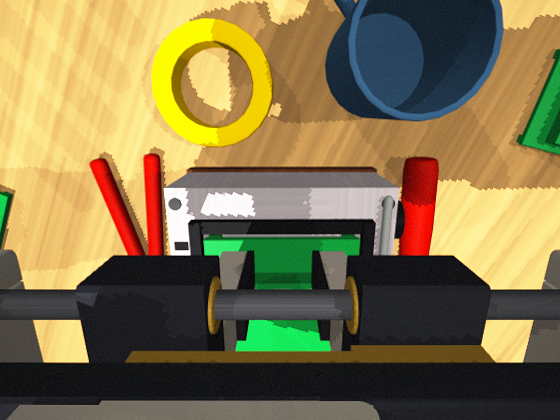

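Emit:
apply_moves(
  commands=[
    {"grip":0.66,"slide":[0,0,0.015],"roll":0},
    {"grip":0.66,"slide":[0,0,0.024],"roll":0},
    {"grip":0.66,"slide":[0,0,0.0275],"roll":0},
    {"grip":0.66,"slide":[0,0,0.0275],"roll":0},
  ],
)

```text
time_s: 7.25
tcp_pos: [0.5991, -0.1587, 0.0866]
eef_rot: [180.0, -0.0, -65.5]
contact_force: [0.0, -0.1, -0.5]
gripper_width: 0.0296
```

Emit:
apply_moves(
  commands=[
    {"grip":0.66,"slide":[-0.003,0,0],"roll":0},
    {"grip":0.66,"slide":[-0.006,0,0],"roll":0},
    {"grip":0.66,"slide":[-0.009,0,0],"roll":0},
    {"grip":0.66,"slide":[-0.012,0,0],"roll":0},
    {"grip":0.66,"slide":[-0.015,0,0],"roll":0},
  ],
)

```text
time_s: 7.88
tcp_pos: [0.5929, -0.1449, 0.0868]
eef_rot: [-180.0, -0.0, -65.5]
contact_force: [0.8, -0.4, -0.3]
gripper_width: 0.0297
```

Emit:
apply_moves(
  commands=[
    {"grip":0.66,"slide":[-0.005,0,0],"roll":0},
    {"grip":0.66,"slide":[-0.01,0,0],"roll":0},
    {"grip":0.66,"slide":[-0.015,0,0],"roll":0},
    {"grip":0.66,"slide":[-0.02,0,0],"roll":0},
    {"grip":0.66,"slide":[-0.025,0,0],"roll":0},
  ],
)

```text
time_s: 8.5
tcp_pos: [0.5823, -0.122, 0.0866]
eef_rot: [180.0, 0.0, -65.5]
contact_force: [0.2, -0.9, 1.2]
gripper_width: 0.0299
```

```bash
cat > pos.py <<'E'
from h import *
import sys
s=get_state(); print(s['time_s'],s['tcp_pos'].round(4),s['eef_rot'].round(2),s['contact_force'].round(1),s['gripper_width'])
t=s['tcp_pos'];th=np.radians(24.4);ex=np.array([np.cos(th),np.sin(th)]);ey=np.array([-np.sin(th),np.cos(th)])
o=np.array([.5818,-.1217])
r=t[:2]-o; print('tcp radio',r@ex,r@ey)
for n in sys.argv[2:]:
    p,d,W=cloud(n);cv2.imwrite(f'pics/{sys.argv[1]}_{n}.png',p[:,:,::-1])
    if n!='wrist':
        g=colour(p)[0]; Q=W[...,:2]-o; Q=np.dstack([Q@ex,Q@ey,W[...,2]])
        m=g&(Q[...,2]>.06)&(abs(Q[...,0])<.09)&(Q[...,1]>-.08)&(Q[...,1]<.28)
        m=cv2.morphologyEx(m.astype(np.uint8),cv2.MORPH_OPEN,np.ones((2,2)))>0
        P=Q[m]; print(n,len(P),np.percentile(P,[.5,99.5],axis=0).round(4)); 
        print(cv2.minAreaRect(P[:,:2].astype(np.float32)*1000))
E
python3 pos.py g scene side
```

```text
8.5 [ 0.5823 -0.122   0.0866] [180.     0.   -65.51] [ 0.2 -0.9  1.2] 0.029866475602191026
tcp radio 0.0002914282763250273 -0.00047353545872822156
scene 561 [[nan nan nan]
 [nan nan nan]]
((17.892269134521484, 11.937149047851562), (114.09671020507812, 92.1850814819336), 54.909019470214844)
side 923 [[nan nan nan]
 [nan nan nan]]
((-15.443798065185547, 43.133338928222656), (132.43539428710938, 37.101219177246094), 40.479557037353516)
```

```bash
python3 -c "
import cv2;p=cv2.imread('pics/g_side.png');cv2.imwrite('pics/g2.png',cv2.resize(p[150:310,220:400],None,fx=4,fy=3.7))"
```

```text
(no output)
```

View pics/g2.png

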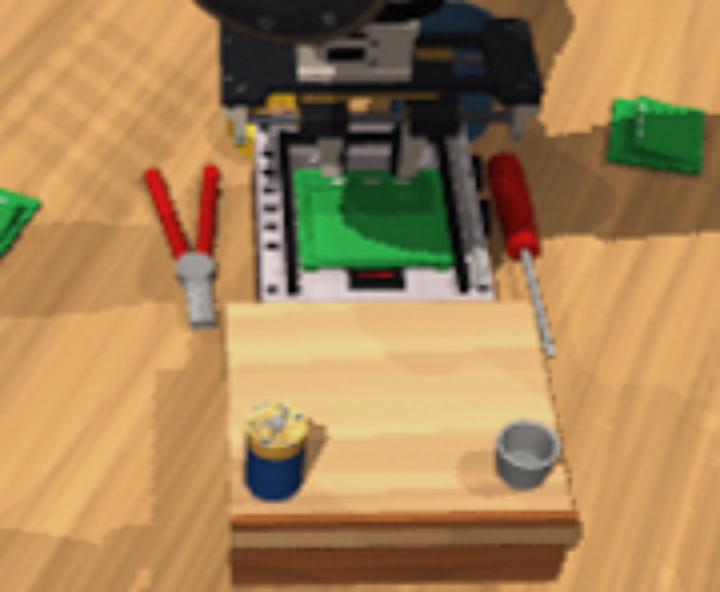

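Emit:
apply_moves(
  commands=[
    {"grip":0.66,"slide":[-0.007,0,0],"roll":0},
    {"grip":0.66,"slide":[-0.014,0,0],"roll":0},
    {"grip":0.66,"slide":[-0.021,0,0],"roll":0},
    {"grip":0.66,"slide":[-0.028,0,0],"roll":0},
    {"grip":0.66,"slide":[-0.035,0,0],"roll":0},
  ],
)

```text
time_s: 9.22
tcp_pos: [0.5676, -0.09, 0.0865]
eef_rot: [180.0, 0.0, -65.5]
contact_force: [0.5, 0.6, -0.2]
gripper_width: 0.0299
```

Emit:
apply_moves(
  commands=[
    {"grip":0.66,"slide":[-0.007,0,0],"roll":0},
    {"grip":0.66,"slide":[-0.014,0,0],"roll":0},
    {"grip":0.66,"slide":[-0.021,0,0],"roll":0},
    {"grip":0.66,"slide":[-0.028,0,0],"roll":0},
    {"grip":0.66,"slide":[-0.035,0,0],"roll":0},
  ],
)

```text
time_s: 9.85
tcp_pos: [0.5533, -0.0582, 0.0867]
eef_rot: [-180.0, -0.0, -65.5]
contact_force: [0.6, -0.5, 0.1]
gripper_width: 0.0298
```

```bash
sed -i 's/P=Q\[m\];/P=Q[m]; P=P[~np.isnan(P).any(1)];/' pos.py; python3 pos.py i side;python3 -c "
import cv2;p=cv2.imread('pics/i_side.png');cv2.imwrite('pics/i2.png',cv2.resize(p[150:310,220:400],None,fx=4,fy=3.7))"
```

```text
9.85 [ 0.5533 -0.0582  0.0867] [-179.99   -0.    -65.51] [ 0.6 -0.5  0.1] 0.029825792148109126
tcp radio 0.00026710964003969287 0.06957190884462103
side 1055 [[-0.0536  0.0623  0.0666]
 [ 0.0428  0.1497  0.0952]]
((-5.336750030517578, 104.55510711669922), (98.22932434082031, 91.01392364501953), 0.9730415940284729)
```

View pics/i2.png

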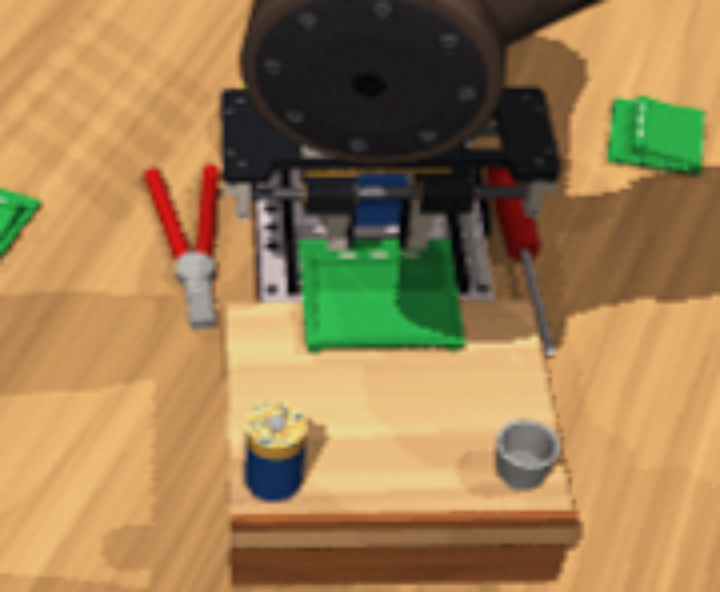

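Emit:
apply_moves(
  commands=[
    {"grip":0.66,"slide":[-0.007,0,0],"roll":0},
    {"grip":0.66,"slide":[-0.014,0,0],"roll":0},
    {"grip":0.66,"slide":[-0.021,0,0],"roll":0},
    {"grip":0.66,"slide":[-0.028,0,0],"roll":0},
    {"grip":0.66,"slide":[-0.035,0,0],"roll":0},
  ],
)

```text
time_s: 10.52
tcp_pos: [0.5387, -0.0264, 0.0866]
eef_rot: [180.0, 0.0, -65.5]
contact_force: [0.2, 0.5, 1.6]
gripper_width: 0.0297
```

Emit:
apply_moves(
  commands=[
    {"grip":0.66,"slide":[-0.007,0,0],"roll":0},
    {"grip":0.66,"slide":[-0.014,0,0],"roll":0},
    {"grip":0.66,"slide":[-0.02,0,0],"roll":0},
    {"grip":0.66,"slide":[-0.024,0,0],"roll":0},
    {"grip":0.66,"slide":[-0.026,0,0],"roll":0},
  ],
)

```text
time_s: 11.15
tcp_pos: [0.5281, -0.0029, 0.0866]
eef_rot: [-180.0, -0.0, -65.5]
contact_force: [0.2, -0.1, -0.6]
gripper_width: 0.0295
```

```bash
python3 pos.py j side scene;python3 -c "
import cv2;p=cv2.imread('pics/j_side.png');cv2.imwrite('pics/j2.png',cv2.resize(p[150:310,220:400],None,fx=4,fy=3.7))"
```

```text
11.15 [ 0.5281 -0.0029  0.0866] [-180.    -0.   -65.5] [ 0.2 -0.1 -0.6] 0.029542166694077283
tcp radio 0.00015579479326071943 0.13040273269530575
side 1148 [[-0.0512  0.124   0.0669]
 [ 0.0424  0.2107  0.0934]]
((-5.337619781494141, 166.53810119628906), (90.33353424072266, 96.46304321289062), 89.59868621826172)
scene 495 [[-0.0394  0.1164  0.0686]
 [ 0.0469  0.2041  0.1274]]
((3.0727806091308594, 161.93917846679688), (91.52039337158203, 88.91792297363281), 89.24463653564453)
```

View pics/j2.png

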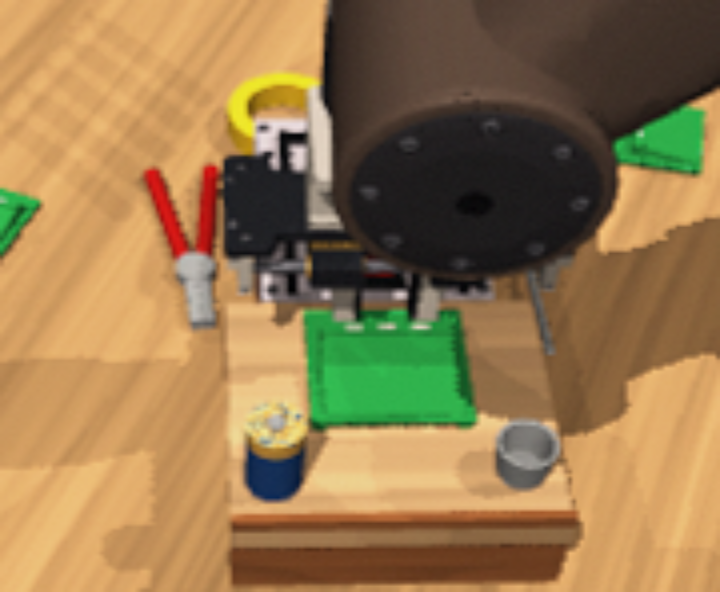

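Emit:
apply_moves(
  commands=[
    {"grip":0.66,"slide":[0.008,0,0],"roll":0},
    {"grip":0.66,"slide":[0.015,0,-0.01],"roll":0},
    {"grip":0.66,"slide":[0.015,0,-0.05],"roll":0},
    {"grip":0.66,"slide":[0.015,0,-0.1],"roll":0},
    {"grip":0.66,"slide":[0.015,0,-0.14],"roll":0},
  ],
)

```text
time_s: 11.88
tcp_pos: [0.5349, -0.0175, 0.2295]
eef_rot: [-179.9, -0.0, -65.5]
contact_force: [0.3, -0.3, -0.1]
gripper_width: 0.0299
```

Emit:
apply_moves(
  commands=[
    {"grip":0.66,"slide":[-0.05,0,0],"roll":0},
    {"grip":0.66,"slide":[-0.08,0,0],"roll":0},
    {"grip":0.66,"slide":[-0.08,0,0],"roll":0},
  ],
)

```text
time_s: 12.25
tcp_pos: [0.501, 0.0568, 0.2277]
eef_rot: [-179.9, 0.0, -65.4]
contact_force: [0.6, 1.1, 1.2]
gripper_width: 0.0293
```

```bash
python3 pos.py k side scene wrist;python3 - <<'E'
import cv2,numpy as np
p=cv2.imread('pics/k_wrist.png');q=cv2.imread('pics/k_scene.png')[100:310,140:420]
cv2.imwrite('pics/k2.png',np.vstack([cv2.resize(p,(400,300)),cv2.resize(q,(400,300))]))
from h import *
p,d,W=cloud('wrist')
o=np.array([.5818,-.1217]);th=np.radians(24.4);ex=np.array([np.cos(th),np.sin(th)]);ey=np.array([-np.sin(th),np.cos(th)])
Q=W[...,:2]-o;Q=np.dstack([Q@ex,Q@ey,W[...,2]])
m=colour(p)[0]&(Q[...,2]>.06)&(abs(Q[...,0])<.08)&(Q[...,1]>.08)&(Q[...,1]<.28)
P=Q[m];print(np.percentile(P,[.5,99.5],axis=0).round(4))
m2=m&(Q[...,2]<.083);P=Q[m2]
A=np.c_[P[:,:2],np.ones(len(P))];print('plane',np.linalg.lstsq(A,P[:,2],rcond=None)[0],len(P))
t=(abs(Q[...,0])<.012)&(abs(Q[...,1]-.069)<.018);k=(abs(abs(Q[...,0])-.03)<.008)&(abs(Q[...,1]-.069)<.018)
print('tab',np.nanmean(Q[t][:,2]),'deck',np.nanmean(Q[k][:,2]),t.sum())
E
```

```text
12.25 [0.501  0.0568 0.2277] [-1.7991e+02  1.0000e-02 -6.5410e+01] [0.6 1.1 1.2] 0.029274354867986314
tcp radio 0.00015553624706721265 0.19598407569936208
side 1196 [[-0.0513  0.124   0.0668]
 [ 0.0424  0.2111  0.0939]]
((-5.397331237792969, 167.03611755371094), (96.98680114746094, 89.34956359863281), 0.3440408706665039)
scene 838 [[-0.0398  0.1169  0.0686]
 [ 0.0474  0.2027  0.0954]]
((3.2435455322265625, 161.93858337402344), (89.39102172851562, 91.73918914794922), 0.10814721137285233)
[[-0.0476  0.1189  0.0779]
 [ 0.047   0.2073  0.0947]]
plane [0.00032351 0.01725506 0.07731083] 4757
tab 0.07135988884099652 deck 0.07075756600303983 1252
```

View pics/k2.png

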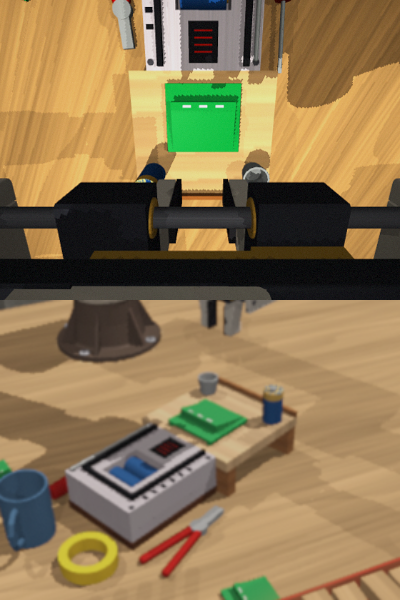

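```bash
python3 -c "
from plant import *
print(close_job())"
```

```text
the job is handed in; nothing more can be done
None
```

I pressed the tab in, pushed the cover off its seat onto the plywood ledge, and handed the job in at about 12.3 s of the 42 s allowed.

- **Tab:** I pressed it straight down with the shut fingers until they hit a hard stop at z ≈ 70.3 mm. The force there reached about 16 N, and I pressed 0.7 mm further before lifting off. The orange no longer shows.
- **Cover:** I pushed it along the rails with both fingertips on the thumb step, kept above the cover's plate. The last wrist view puts it at y ≈ 119 to 207 mm and x within ±48 mm. That places all of it on the ledge, clear of the tin and the cell. It lies close to flat: a plane fitted to the plate showed about 1° of slope along y, which I put down to the sloping step being included in the fit.
- **Bystanders:** The mug, tape, pliers, screwdriver, tin and cell looked unmoved in the last pictures, though I only checked this by eye. The gripper was clear of everything.

**Checks that disagreed:**
- **Tab depth:** The depth camera reads the tab area, now a dark surface with red ridges, as about 0.6 mm above the deck. I took this to be trim and ridges, because the fingers stopped at deck height.
- **Cover position:** The side and scene cameras place the cover's centre about 8 mm apart in x and 5 mm apart in y. The wrist view falls between them.

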